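# Engage the shaft lock of a spindle drive

### The arm

A 6-joint arm with a two-finger parallel gripper is mounted at the origin on a cart in front of the work surface, level with it; the furniture and walls round the work are solid. World frame = base frame: x ahead of the robot, y to its left, z up, the work surface at z = 0. Lengths are in m, angles in rad, forces in N, time in s.
With the tool pointing down it reaches from about 0.35 to 0.775 m from the base axis. Payload 5.5 kg.
Tool frame: the origin (TCP) lies between the finger pads; the fingertips stand 19 mm ahead of it and the grasp point (between the pads) is the TCP; z points along the fingers, x is the direction in which the jaws open and shut, and the axes are right-handed (so a half turn about z gives the same grasp; the last joint's range is limited). The gripper opens to 85 mm and grips with 20 to 120 N. Pads are 22 mm wide; open, the fingers measure 114 mm over their backs; the gripper's body (76 mm by 85 mm) begins 54 mm behind the grasp point. The pads swing forward as they close: fully open they stand 13 mm farther back than shut.
Start: joints at [-1.392, 0.313, 0.046, 1.304, 0, 1.431], TCP at [0.18, -0.546, 0.25] pointing down, gripper open.
Joint ranges: [-2.76, 2.76], [-0.86, 1.69], [-1.03, 1.26], [-2.2, 2.34], [-1.47, 1.5], [-3.14, 3.14]. Speed limits (rad/s): [2.57, 2.57, 3.14, 3.14, 3.14, 3.14].

### API

Orientations are given as a unit quaternion [w, x, y, z].
In Python, from workcell import env gives the robot as it stands. The module is installed in compiled form; this text tells all that it offers.
- The arm moves only by the tool carry_out, never from a script. Its argument "steps" is a list of rows, each a list of 7 numbers: the gripper command: -1 is shut, 1 is fully open, values between are in proportion, then the shift along the tool's x, y, z in m, then the turn, a rotation vector about the tool's x, y, z in rad. A call has 1 to 20 rows; each row shifts and turns the commanded pose from where the row before left it, along the tool's axes as they then stand; what a row does not reach is not made up. A row lasts 1/8 s, in which the tool goes at most 62.5 mm and 10.7 degrees, less where a joint would pass 70% of its speed; a pose out of reach is approached as far as the arm can. A call with a gripper value outside its range is refused whole. The fingers move at their own pace and stop on an object; "grip_force" is the grip in N (left out, the last holds). Time passes only in rows, so rows that do not move let the fingers close. It gives the time, the measured TCP pose, the force and the opening at its end, in the units of the state.
- env.get_state(): the state, without advancing time (a new reading comes with each control period).
- env.read_camera(name): name is "scene" or "side" or "wrist"; returns a dict with "color" (480x640x3 uint8, red, green, blue), "K" (3x3 intrinsics, pixels), "R" (3x3) and "t" (3): a world point X has camera coordinates R X + t. Camera axes: x right, y down, z forward; pixel columns grow to the right and rows downward; lengths in m; the calibration is good to about 2 mm. A picture is of the moment at which its call begins. There is no depth.
- env.hand_in(): hands the job in, once; it reports no verdict.
The state is a dict: "clock": time; "joint_pos": joint angles; "qvel": joint speeds; "tau": joint torques, N m; "tcp_pos": TCP position; "orientation": TCP orientation; "wrist_force": force on the tool from outside, world axes, zero at the start; "ft_torque": the same for the moment, N m; "finger_gap": finger opening in m.
Only numpy, scipy, OpenCV 4.12 (cv2) and the standard library are available. Lean on these libraries where they do the work, as an engineer would, in place of code of your own. Each camera call takes 0.05 s, during which the arm holds its last target. There are 200 camera calls.

### The job

Lock the drive shaft: push the pin round to turn the slotted disc until its slot lines up with the locking bar, while the bar still lies clear of the disc. Then push the bar by its upright plate through the slot until it is fully home against the end of the keeper, sliding it in its channel without lifting it. Leave the vial, the mesh basket and the calibration weight standing round the block as they are.

Things in the scene. Friction and masses are not known exactly. Their poses are not given: they have to be found in the camera images.
- guide_mid (a point): Middle of the guide's floor, 118 mm from the disc's axis, 18 mm above the worktop; axes as lock_block's. The guide is an open-topped straight channel 144 mm long, 14.4 mm wide between its walls, 34 mm wide outside; wall tops 32 mm above the worktop.
- lock_block: Fixed base of the shaft lock: grey plate 290 x 100 mm, 12 mm thick, carrying in a row along its x axis a guide channel, the slotted disc and a keeper. Origin: on the worktop under the disc's axis; x points the way the bar is pushed, z up; plate from x = -204 to +86 mm, y = -50 to +50. It does not move during the job; place and yaw vary from run to run.
- lock_disc (a joint): Angle of the slotted disc on its upright axis, rad, growing counter-clockwise seen from above. At 0 and equally at 3.142 the slot lies along the bar (it runs right across, so either serves); starts between. Stops at -0.30 and 3.44. Light friction (0.06 N m, about 2 N at the pin), no spring, stays where left. The bar passes with the disc up to about 0.07 rad out of line.
- disc_slot (a point): Centre of the slot's floor, on the disc's axis, 17.5 mm above the worktop; x axis along the slot, z up, turning with the disc. The steel disc is 84 mm across, its top 34 mm above the worktop; the slot, 18 mm wide and 16.5 mm deep, crosses it through the centre and has flared mouths.
- pin_top (a point): Top centre of the one upright round steel pin that turns the disc: 10 mm diameter (foot collar 15 mm, 2 mm high), from the disc's top (34 mm) to 64 mm above the worktop, 30 mm from the axis, at right angles to the slot (-y of disc_slot). In lock_block's frame it stands at the disc angle minus 90 degrees: on the keeper's side at the start.
- lock_bar: Loose steel locking bar lying in the guide: 130 mm long, 12 x 12 mm, half-round nose at +x, about 0.18 kg, sliding with 1 to 2 N. Origin: centre of its underside, midway along its length; x along the bar to the nose, z up. At the start its nose is still inside the guide; its rear end is at the guide's rear mouth.
- bar_nose (a point): Foremost point of the bar's half-round nose, on its middle line, 6 mm above its underside.
- push_plate (a point): Centre of the rear face of the upright plate at the bar's rear end (flush with the end): the plate is 28 mm wide across the bar, 10 mm thick along it, and reaches from 16 to 46 mm above the bar's underside (34 to 64 mm above the worktop); this point lies 48 mm above the worktop. x axis as the bar's.
- keeper_stop (a point): Where the nose rests when the bar is home: middle of the inner face of the keeper's end wall, 66 mm from the disc's axis, 24 mm above the worktop; axes as lock_block's. The keeper is a pocket 16 mm wide with a flared mouth, 20 mm long, open at the top, 40 mm wide outside, its floor 18 mm and its top 34 mm above the worktop.
- vial_04: Screw-cap sample vial, 23 mm diameter, 48 mm high, standing beside the block on the +y side of lock_block by the disc; origin under its centre. Bystander.
- basket_1: Small cylindrical wire-mesh basket with a turned collar, 26 mm diameter, 46 mm high, standing beside the block on the +y side of lock_block by the guide; origin under its centre. Bystander.
- weight_1: Calibration weight with a knob, 24 mm diameter, 30 mm high, standing beside the block on the -y side of lock_block by the guide; origin under its centre. Bystander.
Not all that is in view belongs to the job. Of the things shaped like the lock_bar, the steel one is meant.

How it is judged:
On the way:
1. the slot is turned into line with the bar while the bar's nose is still clear of the disc (angle between the x axis of disc_slot and the x axis of lock_block, either way round below 0.1 rad and x of bar_nose in the frame of keeper_stop below -0.108 m), for 0.2 s.
At the end, for the whole second after the job is handed in: The bar lies flat in guide, slot and keeper, its nose within 5 mm of the keeper's end wall, within 4 mm of its middle and no more than 3 mm high, the bar within 0.06 rad of level and of the block's direction, the slot within 0.10 rad of the bar's line (either way round), and the bar at rest (x of bar_nose in the frame of keeper_stop above -0.005 m and y of bar_nose in the frame of keeper_stop between -0.004 and 0.004 m and z of bar_nose in the frame of keeper_stop below 0.003 m and angle between lock_bar's own z axis and vertical below 0.06 rad and angle between the x axis of lock_bar and the x axis of lock_block, either way round below 0.06 rad and angle between the x axis of disc_slot and the x axis of lock_block, either way round below 0.1 rad and linear speed of lock_bar below 0.01 m/s); the robot touches nothing.
It fails at once if the bar is lifted more than 8 mm or tipped up by more than 0.15 rad (height (world z) of lock_bar above 0.026 m or angle between lock_bar's own z axis and vertical above 0.15 rad).
It fails at once if a bystander (vial, mesh basket, weight) is moved more than 15 mm or tipped more than 0.3 rad (distance of any of vial_04, basket_1, weight_1 from where it was at the start of the episode above 0.015 m or angle between any of vial_04, basket_1, weight_1's own z axis and vertical above 0.3 rad).
It also fails if it takes over 48 s, if anything falls off the work surface, if the arm or the gripper's body presses on something with over 40 N, if the wrist force passes 120 N, or if a joint passes its speed limit or range.

## Working session

There is one attempt and no reset: what is moved stays moved. The work goes in short steps, Python scripts to look and compute and a tool call to move; the robot and the scene stay as the last step left them, time stands still between calls to the robot, and variables do not carry over. Pictures are saved under pics/ and viewed, about 8 in all and at most 12, crops included, and the job is handed in when it is done.

Besides the shell and the picture viewer there is one more tool, called after ">>>" as name([rows], argument=value, ...), one row to a line, values as JSON. carry_out: Moves the arm, as the interface text tells. Its arguments: {"type":"object","properties":{"steps":{"type":"array","items":{"type":"array","items":{"type":"number"}}},"grip_force":{"type":"number"}},"required":["steps"]}

```bash
mkdir -p pics; python3 - <<'E'
from workcell import env
import cv2,pickle
d={}
for n in("scene","side"):
    c=env.read_camera(n);d[n]=c
    cv2.imwrite(f"pics/{n}0.png",c["color"][:,:,::-1])
    print(n,c["K"],c["R"],c["t"])
pickle.dump(d,open("c0.pkl","wb"))
s=env.get_state();print(s)
E
```

```text
scene [[448.91085037   0.         320.03256439]
 [  0.         448.91085037 235.71685332]
 [  0.           0.           1.        ]] [[ 0.74205421 -0.67033163  0.00332572]
 [-0.42995386 -0.47975166 -0.76483856]
 [ 0.514291    0.56612177 -0.64421341]] [-0.38105021  0.31086316  0.58615286]
side [[568.22411673   0.         322.79050254]
 [  0.         568.22411673 230.41485833]
 [  0.           0.           1.        ]] [[ 0.94898553 -0.31441615 -0.02385255]
 [-0.1432846  -0.36260902 -0.92086059]
 [ 0.28088429  0.87730108 -0.3891617 ]] [-0.53814094  0.14564155  0.69308088]
{'clock': 0.1, 'joint_pos': array([-1.39161091e+00,  3.13938955e-01,  4.50473415e-02,  1.30359069e+00,
       -1.30453598e-05,  1.43120190e+00]), 'qvel': array([ 0.0009235 , -0.0023359 ,  0.00435309, -0.00074907,  0.0001745 ,
        0.00038025]), 'tau': array([ 2.16360342e-03, -4.81728566e+01,  2.99241900e+01,  1.28171584e-02,
       -1.35022583e-04, -7.03536003e-06]), 'tcp_pos': array([ 0.18012049, -0.5455946 ,  0.24947174]), 'orientation': array([-5.79465167e-04,  8.10372503e-01, -5.85914410e-01, -6.12285816e-04]), 'wrist_force': array([-0.0044985 ,  0.78961205, -0.53694814]), 'ft_torque': array([ 0.00292996, -0.03402743,  0.00390113]), 'finger_gap': 0.08527712520273191}
```

View pics/scene0.png

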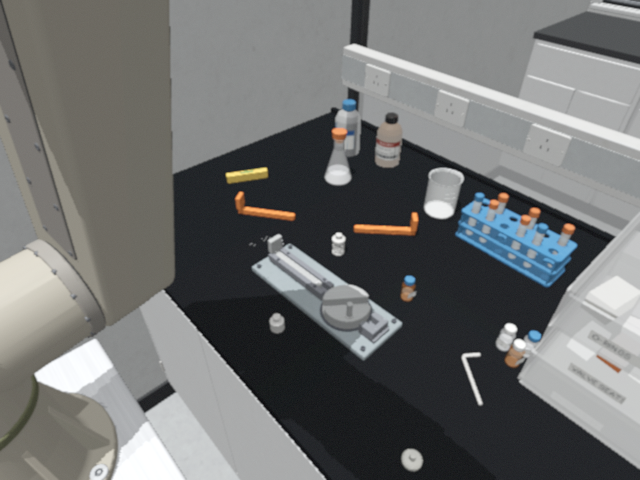

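View pics/side0.png

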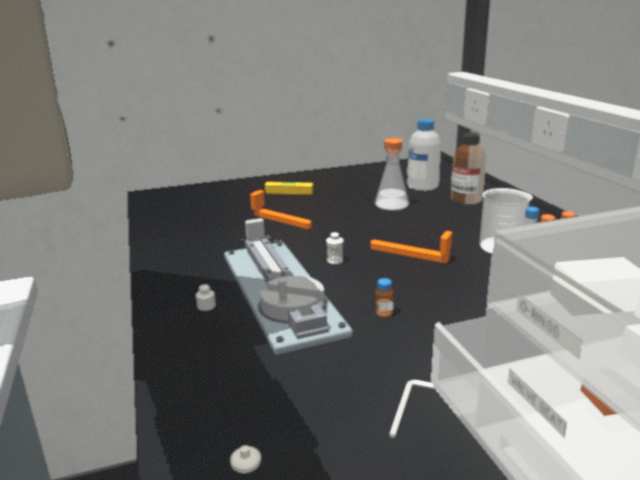

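The scene view shows the block from about (252,268) to (400,322), with its disc near (346,306) and the push plate near (276,243). In the side view the disc is near (292,298). I'll enlarge both.

```bash
python3 - <<'E'
import pickle,cv2,numpy as np
d=pickle.load(open("c0.pkl","rb"))
a=d["scene"]["color"][228:358,246:406];b=d["side"]["color"][214:354,218:358]
cv2.imwrite("pics/crA.png",cv2.resize(a,None,fx=5,fy=4.6154,interpolation=2)[:,:,::-1]) if 0 else cv2.imwrite("pics/crA.png",cv2.resize(a,None,fx=4.5,fy=4.5,interpolation=2)[:,:,::-1])
cv2.imwrite("pics/crB.png",cv2.resize(b,None,fx=4,fy=4,interpolation=2)[:,:,::-1])
E
```

```text
(no output)
```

View pics/crA.png

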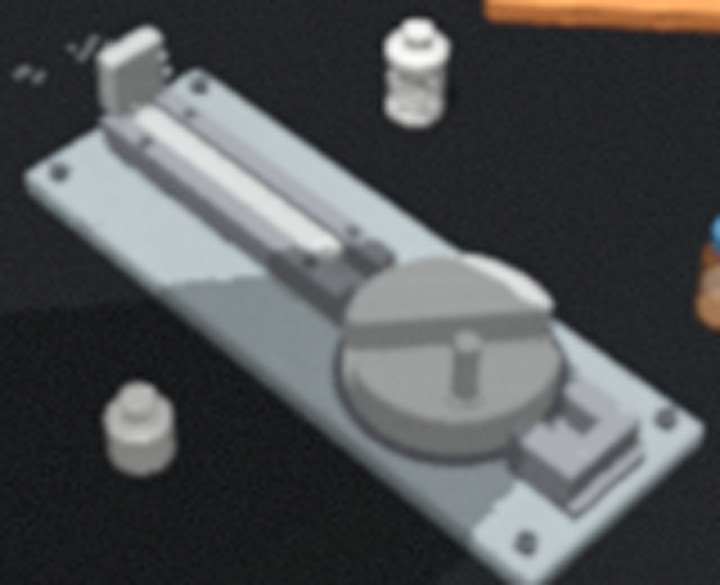

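View pics/crB.png

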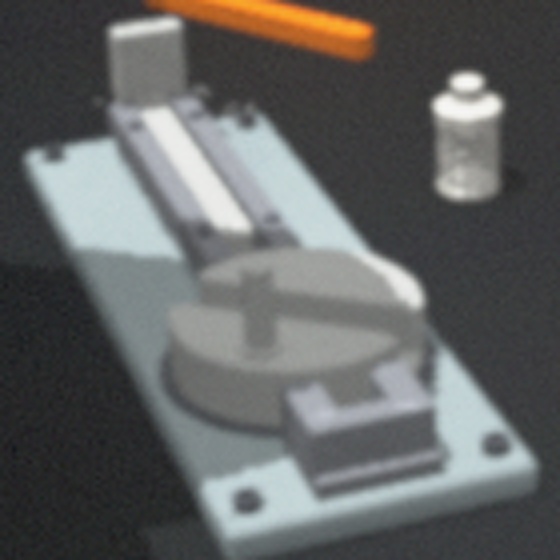

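```bash
cat > h.py <<'E'
import numpy as np
from scipy.optimize import least_squares
def proj(c,X):
    p=np.atleast_2d(X)@c["R"].T+c["t"]; q=p@c["K"].T; return q[:,:2]/q[:,2:]
def b2w(p,X):
    X=np.atleast_2d(X); c,s=np.cos(p[2]),np.sin(p[2])
    return np.c_[p[0]+c*X[:,0]-s*X[:,1],p[1]+s*X[:,0]+c*X[:,1],X[:,2]]
def ray(c,uv,z):
    d=c["R"].T@np.linalg.solve(c["K"],[*uv,1]);o=-c["R"].T@c["t"];return o+d*(z-o[2])/d[2]
E
python3 - <<'E'
import pickle;from h import *
d=pickle.load(open("c0.pkl","rb"))
A=lambda p:np.array(p)/4.5+[246,228]-.4
B=lambda p:np.array(p)/4+[218,214]-.4
P=np.array([[-.204,-.05,.012],[-.204,.05,.012],[.086,.05,.012],[.086,-.05,.012]])
a=A([[28,178],[198,68],[705,430],[532,580]]);b=B([[24,155],[262,111],[538,468],[226,542]])
f=lambda p:np.r_[proj(d["scene"],b2w(p,P))-a,proj(d["side"],b2w(p,P))-b].ravel()
y0=ray(d["scene"],a[0],.012);y1=ray(d["scene"],a[3],.012)
r=least_squares(f,[.5,0,np.arctan2(*(y1-y0)[1::-1])],loss='soft_l1');p=r.x
print("pose",p,r.fun.reshape(-1,2).round(1).tolist())
def inv(w):
    w=w-np.r_[p[:2],0];c,s=np.cos(p[2]),np.sin(p[2]);return np.array([c*w[0]+s*w[1],-s*w[0]+c*w[1],w[2]])
for n,c,uv,z in[("pinA","scene",A([467,338]),.064),("pinB","side",B([257,273]),.064),("collA","scene",A([466,398]),.035),("collB","side",B([259,352]),.035),
 ("plateA","scene",A([131,42]),.064),("plateB","side",B([146,22]),.064),("noseA","scene",A([325,245]),.030),
 ("baskA","scene",A([416,118]),0.0),("weightA","scene",A([140,462]),.0),("vialA","scene",(407,297),.0),("baskB","side",B([468,192]),.0),("weightB","side",(206,307),.0),("vialB","side",(384,312),.0)]:
    w=ray(d[c],uv,z);i=inv(w);print(n,w.round(4),i.round(4),np.arctan2(i[1],i[0]).round(3))
np.save("pose.npy",p)
E
```

```text
pose [ 0.49453216 -0.08961086 -1.53101008] [[-0.4, -0.3], [0.7, 0.5], [1.4, 0.6], [0.8, 2.3], [-0.5, -2.3], [-0.1, -1.5], [0.4, -2.2], [-0.9, -2.4]]
pinA [ 0.4784 -0.1096  0.064 ] [ 0.0193 -0.0169  0.064 ] -0.718
pinB [ 0.4755 -0.1222  0.064 ] [ 0.0318 -0.0203  0.064 ] -0.57
collA [ 0.4766 -0.1128  0.035 ] [ 0.0224 -0.0188  0.035 ] -0.699
collB [ 0.4752 -0.1196  0.035 ] [ 0.0292 -0.0205  0.035 ] -0.612
plateA [0.4895 0.1024 0.064 ] [-0.1921  0.0026  0.064 ] 3.128
plateB [0.4871 0.0954 0.064 ] [-1.852e-01 -1.000e-04  6.400e-02] -3.141
noseA [ 0.4932 -0.0164  0.03  ] [-0.0732  0.0016  0.03  ] 3.12
baskA [0.5962 0.0368 0.    ] [-0.1223  0.1066  0.    ] 2.425
weightA [ 0.3845 -0.0326  0.    ] [-0.0613 -0.1077  0.    ] -2.088
vialA [ 0.6091 -0.1325  0.    ] [0.0474 0.1127 0.    ] 1.173
baskB [0.5969 0.0313 0.    ] [-0.1168  0.1071  0.    ] 2.399
weightB [ 0.388  -0.0376  0.    ] [-0.0562 -0.1043  0.    ] -2.065
vialB [ 0.6074 -0.1339  0.    ] [0.0487 0.111  0.    ] 1.157
```

The block pose agrees to about 4 mm between the two cameras. The disc angle is about 0.9 rad, so turning it to 0 moves the pin toward block -y, away from the vial. Next I'll move above the disc, square the tool to the block, and look with the wrist camera.

>>> carry_out([
  [-0.06,-0.028,-0.037,0,0,0,0],
  [-0.06,-0.028,-0.037,0,0,0,0],
  [-0.06,-0.028,-0.037,0,0,0,0],
  [-0.06,-0.028,-0.037,0,0,0,0],
  [-0.06,-0.028,-0.037,0,0,0,0],
  [-0.06,-0.028,-0.037,0,0,0,0],
  [-0.06,-0.028,-0.037,0,0,0,0],
  [-0.06,-0.028,-0.037,0,0,0,0],
  [-0.06,-0.028,-0.037,0,0,0,0],
  [-0.06,-0.028,-0.037,0,0,0,0],
  [-0.06,-0.028,-0.037,0,0,0,0],
  [-0.06,-0.026,-0.034,0,0,0,0],
  [-0.06,0,0,0.02,0,0,0.14],
  [-0.06,0,0,0.02,0,0,0.14],
  [-0.06,0,0,0,0,0,0],
  [-0.06,0,0,0,0,0,0],
])

```text
clock: 2.1
tcp_pos: [0.4944, -0.0908, 0.2108]
orientation: [-0.0, 0.721, -0.693, 0.0]
wrist_force: [0.1, -0.4, -0.5]
finger_gap: 0.0401
```

```bash
python3 - <<'E'
from workcell import env
import cv2,pickle
d={n:env.read_camera(n) for n in("wrist","scene","side")}
pickle.dump(d,open("c1.pkl","wb"))
cv2.imwrite("pics/w1.png",d["wrist"]["color"][:,:,::-1])
s=env.get_state();print(s["clock"],s["tcp_pos"],s["orientation"],s["finger_gap"],s["wrist_force"]);c=d["wrist"];print(c["K"],c["R"],c["t"])
E
```

```text
2.25 [ 0.49474545 -0.09103561  0.21119822] [-2.92011007e-04  7.20946401e-01 -6.92990378e-01  7.33436279e-04] 0.04016583314882581 [ 0.38826809  0.46486302 -0.27015208]
[[345.58989953   0.         318.8540471 ]
 [  0.         345.58989953 238.42422883]
 [  0.           0.           1.        ]] [[ 4.03530256e-02 -9.99185471e-01  1.66146481e-04]
 [-9.58078078e-01 -3.86456601e-02  2.83888905e-01]
 [-2.83651248e-01 -1.16149576e-02 -9.58857165e-01]] [-0.10960495  0.4447609   0.48006979]
```

View pics/w1.png

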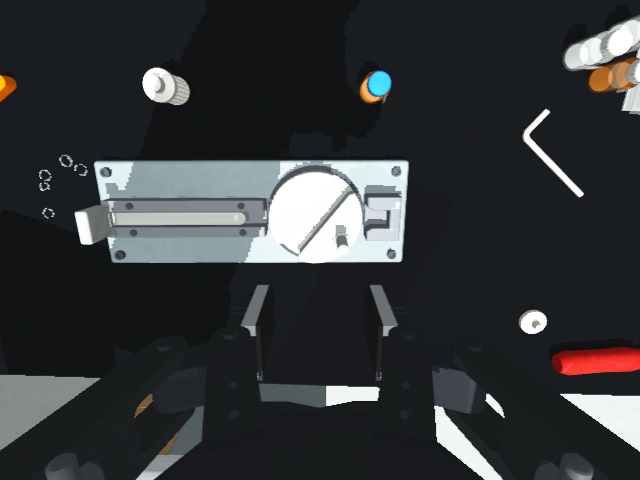

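The wrist view shows plate corners at (95,161), (408,161), (402,262) and (113,262). The disc is centred near (315,216), the slot runs from (302,250) to (350,188), and the pin top is at about (343,249). I'll refit with these.

```bash
python3 - <<'E'
import pickle;from h import *
c=pickle.load(open("c1.pkl","rb"))["wrist"]
P=np.array([[-.204,-.05,.012],[-.204,.05,.012],[.086,.05,.012],[.086,-.05,.012]])
a=np.array([[113,262],[95,161],[408,161],[402.5,262]])
f=lambda p:(proj(c,b2w(p,P))-a).ravel()
r=least_squares(f,np.load("pose.npy"));p=r.x
print(p,r.fun.round(1));np.save("pose2.npy",p)
def inv(w):
    w=w-np.r_[p[:2],0];co,s=np.cos(p[2]),np.sin(p[2]);return np.array([co*w[0]+s*w[1],-s*w[0]+co*w[1],w[2]])
for n,uv,z in[("pintop",(343,249),.064),("pinfoot",(340,234),.036),("s1",(301,251),.034),("s2",(350.5,188),.034),("discL",(269,217),.034),("discR",(362,217),.034),("nose",(245,217),.03),("plate",(90,226),.064),("plateTL",(76,222),.064)]:
    w=ray(c,uv,z);i=inv(w);print(n,w.round(4),i.round(4),np.arctan2(i[1],i[0]).round(3))
print(proj(c,b2w(p,[[0,0,.034],[.021,-.021,.064],[.042,0,.034]])))
E
```

```text
[ 0.49559988 -0.08761706 -1.52907763] [-1.5  1.5 -2.4 -0.4  2.9 -0.9  1.   1.2]
pintop [ 0.4786 -0.1102  0.064 ] [ 0.0219 -0.018   0.064 ] -0.688
pinfoot [ 0.4834 -0.1091  0.036 ] [ 0.021  -0.0131  0.036 ] -0.557
s1 [ 0.4653 -0.0745  0.034 ] [-0.0143 -0.0297  0.034 ] -2.02
s2 [ 0.5247 -0.116   0.034 ] [0.0296 0.0279 0.034 ] 0.756
discL [ 0.496  -0.0453  0.034 ] [-0.0423  0.0022  0.034 ] 3.09
discR [ 0.4993 -0.1279  0.034 ] [0.0404 0.0021 0.034 ] 0.051
nose [ 0.4942 -0.0231  0.03  ] [-0.0645  0.0013  0.03  ] 3.122
plate [0.4898 0.0948 0.064 ] [-0.1825  0.0018  0.064 ] 3.132
plateTL [0.4927 0.1055 0.064 ] [-0.1931  0.0052  0.064 ] 3.115
[[316.54795856 219.31660085]
 [341.85955498 252.48557461]
 [363.68914829 219.25255479]]
```

>>> carry_out([
  [-0.06,0.01,0.009,0.03,0,0,0],
  [-0.06,0.01,0.008,0.03,0,0,0],
  [-0.06,0,0,0.03,0,0,0],
  [-0.06,0,0,0.03,0,0,0],
  [-0.06,0,0,0.02,0,0,0],
  [-0.06,0,0,0.012,0,0,0],
  [-0.06,0,0,0,0,0,0],
  [-1,0,0,0,0,0,0],
  [-1,0,0,0,0,0,0],
  [-1,0,0,0,0,0,0],
  [-1,0,0,0,0,0,0],
  [-1,0,0,0,0,0,0],
], grip_force=20)

```text
clock: 3.75
tcp_pos: [0.4789, -0.1115, 0.0593]
orientation: [-0.0, 0.721, -0.693, 0.001]
wrist_force: [-0.4, 0.6, 6.0]
finger_gap: 0.0086
```

>>> carry_out([
  [-1,0,0,-0.002,0,0,0],
  [-1,-0.0023,0.004,0,0,0,0],
  [-1,-0.0035,0.003,0,0,0,0],
  [-1,-0.004,0.0024,0,0,0,0],
  [-1,-0.0042,0.0017,0,0,0,0],
  [-1,-0.0045,0.001,0,0,0,0],
  [-1,-0.0046,0.0003,0,0,0,0],
  [-1,0,0,0,0,0,0],
  [-1,0,0,0,0,0,0],
])

```text
clock: 4.88
tcp_pos: [0.4632, -0.0895, 0.0596]
orientation: [0.002, 0.72, -0.694, -0.001]
wrist_force: [-1.8, -5.1, -4.3]
finger_gap: 0.0093
```

```bash
python3 - <<'E'
from workcell import env
import cv2,pickle
d={n:env.read_camera(n) for n in("wrist","scene","side")}
pickle.dump(d,open("c2.pkl","wb"))
w=d["wrist"]["color"];s=d["side"]["color"][214:354,218:358]
print(d["wrist"]["R"],d["wrist"]["t"])
s=cv2.resize(s,(480,480),interpolation=2)
cv2.imwrite("pics/w2.png",cv2.resize(w[:,:],(640,480))[:,:,::-1])
E
```

```text
[[ 0.03723364 -0.99930464  0.00197058]
 [-0.95713359 -0.03509541  0.2875128 ]
 [-0.28724371 -0.01259126 -0.95777477]] [-0.10570305  0.45751516  0.32783572]
```

View pics/w2.png

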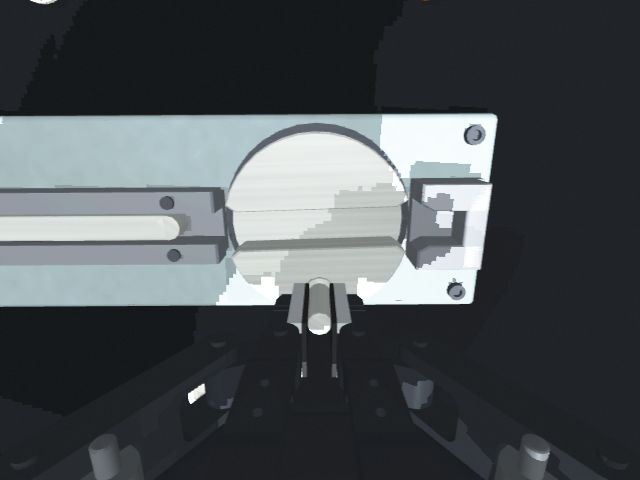

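The slot is now nearly parallel to the plate edges. Its upper edge runs about (230,211) to (406,207), and the pin is held at (319,322). I'll fit the lines to get the leftover angle.

```bash
python3 - <<'E'
import pickle,cv2;from h import *
c=pickle.load(open("c2.pkl","rb"))["wrist"]
g=cv2.cvtColor(c["color"],cv2.COLOR_RGB2GRAY)
L=cv2.createLineSegmentDetector().detect(g)[0][:,0]
for l in L:
    n=np.hypot(*(l[2:]-l[:2]));m=(l[1]+l[3])/2
    if n>55 and abs(l[3]-l[1])<.1*n and 100<m<310:
        if l[0]>l[2]:l=l[[2,3,0,1]]
        z=.034 if (200<m<260 and l[0]>220) else .032 if l[2]<240 and 180<m<270 else .012
        q=ray(c,l[2:],z)-ray(c,l[:2],z);print(l.round(1),z,np.arctan2(q[1],q[0]).round(4))
E
```

```text
[363.1 304.1 470.6 303.3] 0.012 -1.5268
[  0.6 305.9 274.4 304.6] 0.012 -1.5295
[  0.6 115.8 496.9 113.3] 0.012 -1.5287
[423.1 184.1 489.4 184. ] 0.012 -1.5328
[  0.6 240.4 174.4 239.3] 0.032 -1.5271
[148.1 186.3 218.1 186.5] 0.032 -1.5375
[289.4 238.6 389.4 235.4] 0.034 -1.5008
[  0.6 187.5 149.4 186.7] 0.032 -1.5286
[  0.6 216.3 170.6 215.4] 0.032 -1.5282
[  0.6 245.2 215.6 243.9] 0.032 -1.5275
[239.3 250.8 395.7 245.8] 0.034 -1.5
[  0.6 192.4 210.6 191.4] 0.032 -1.5292
[236.9 210.3 394.4 204.9] 0.034 -1.4989
[  0.6 265.1 164.4 263.7] 0.032 -1.5251
[ 23.1 213.1 150.6 213.1] 0.032 -1.534
```

Residual is +0.028 rad, so a 1 mm nudge before releasing and rising.

>>> carry_out([
  [-1,-0.001,0,0,0,0,0],
  [-1,0,0,0,0,0,0],
  [-1,0,0,0,0,0,0],
  [-0.5,0,0,0,0,0,0],
  [-0.3,0,0,0,0,0,0],
  [-0.3,0,0,0,0,0,0],
  [-0.3,0,0,-0.03,0,0,0],
  [-0.3,0,0,-0.03,0,0,0],
  [-1,0,0,0,0,0,0],
  [-1,0,0,0,0,0,0],
  [-1,0,0,0,0,0,0],
])

```text
clock: 6.4
tcp_pos: [0.464, -0.0874, 0.1192]
orientation: [0.0, 0.721, -0.693, -0.001]
wrist_force: [-0.5, -0.2, -0.5]
finger_gap: -0.0002
```

```bash
python3 - <<'E'
from workcell import env
import pickle,cv2;from h import *
c=env.read_camera("wrist");cv2.imwrite("pics/w3.png",c["color"][:,:,::-1])
print(env.get_state()["tcp_pos"],env.get_state()["finger_gap"])
g=cv2.cvtColor(c["color"],cv2.COLOR_RGB2GRAY)
u=proj(c,b2w(np.load("pose2.npy"),[[-.036,0,.034],[.036,0,.034],[-.064,0,.03]]));print(u.round(0).tolist())
L=cv2.createLineSegmentDetector().detect(g)[0][:,0]
for l in L:
    n=np.hypot(*(l[2:]-l[:2]));m=(l[1]+l[3])/2
    if n>55 and abs(l[3]-l[1])<.1*n and 100<m<330:
        if l[0]>l[2]:l=l[[2,3,0,1]]
        q=ray(c,l[2:],.034)-ray(c,l[:2],.034);print(l.round(0),np.arctan2(q[1],q[0]).round(4))
E
```

```text
[ 0.46400286 -0.08740341  0.11924781] -0.00014147458315994467
[[264.0, 206.0], [382.0, 205.0], [220.0, 204.0]]
[ 39. 267. 312. 267.] -1.5293
[379. 267. 438. 266.] -1.5237
[ 32. 214. 252. 212.] -1.524
[  6. 123. 452. 121.] -1.5281
[ 17. 175. 248. 174.] -1.527
[263. 220. 378. 219.] -1.5289
[ 24. 218. 246. 216.] -1.5269
[ 28. 196. 213. 195.] -1.5297
[263. 214. 331. 213.] -1.5144
[ 47. 231. 159. 232.] -1.5358
[ 49. 178. 243. 177.] -1.5272
[263. 189. 338. 189.] -1.5273
[ 96. 193. 206. 193.] -1.5323
```

View pics/w3.png

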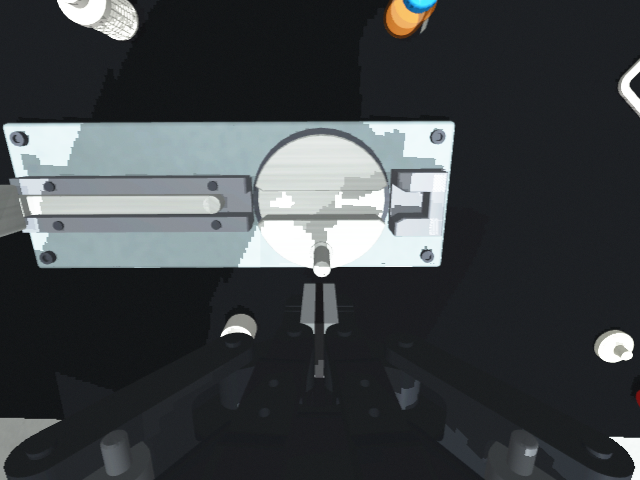

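The slot measures -1.5285 against the block's -1.528, so it is in line. The bar's nose at (213,205) is still inside the guide. Before going behind the plate I'll check clearance to the orange decoy.

```bash
python3 - <<'E'
import pickle;from h import *
d=pickle.load(open("c0.pkl","rb"))
for uv in [(240,212),(295,218)]:print(ray(d["scene"],uv,0).round(3))
for uv in [(257,209),(310,226)]:print(ray(d["side"],uv,0).round(3))
E
```

```text
[0.528 0.287 0.   ]
[0.607 0.187 0.   ]
[0.533 0.307 0.   ]
[0.604 0.185 0.   ]
```

>>> carry_out([
  [-1,-0.04,-0.005,0,0,0,0],
  [-1,-0.04,-0.005,0,0,0,0],
  [-1,-0.04,-0.005,0,0,0,0],
  [-1,-0.04,-0.005,0,0,0,0],
  [-1,-0.04,-0.005,0,0,0,0],
  [-1,-0.034,-0.006,0,0,0,0],
  [-1,0,0,0,0,0,0],
  [-1,0,0,0,0,0,0],
])

```text
clock: 7.45
tcp_pos: [0.4879, 0.1207, 0.1202]
orientation: [-0.006, 0.732, -0.681, -0.007]
wrist_force: [-0.6, 0.1, -0.9]
finger_gap: 0.0004
```

>>> carry_out([
  [-1,0,0,0,0,0,0],
  [-1,0,0,0,0,0,0],
])

```text
clock: 7.7
tcp_pos: [0.488, 0.1209, 0.1205]
orientation: [-0.007, 0.732, -0.681, -0.007]
wrist_force: [0.3, -0.3, 1.0]
finger_gap: -0.0002
```

```bash
python3 - <<'E'
from workcell import env
s=env.get_state();print(s["joint_pos"].round(3),s["tcp_pos"],s["orientation"],s["qvel"].round(3))
E
```

```text
[ 0.072  0.254 -0.367  0.95   0.02   3.141] [0.4879768  0.12085339 0.1204986 ] [-0.00670774  0.73226645 -0.68094503 -0.00739765] [ 0.004  0.002  0.002 -0.001  0.001 -0.   ]
```

Joint 6 reached its limit. I'll turn the tool a quarter turn back and push with its y face instead.

>>> carry_out([
  [-1,0,0,0,0,0,-0.171],
  [-1,0,0,0,0,0,-0.171],
  [-1,0,0,0,0,0,-0.171],
  [-1,0,0,0,0,0,-0.171],
  [-1,0,0,0,0,0,-0.171],
  [-1,0,0,0,0,0,-0.171],
  [-1,0,0,0,0,0,-0.171],
  [-1,0,0,0,0,0,-0.171],
  [-1,0,0,0,0,0,-0.171],
  [-1,0,0,0,0,0,0],
  [-1,0,0,0,0,0,0],
])

```text
clock: 9.07
tcp_pos: [0.488, 0.1214, 0.1205]
orientation: [-0.01, 1.0, 0.02, -0.001]
wrist_force: [0.4, -0.2, 0.3]
finger_gap: -0.0002
```

```bash
cat > tgt.py <<'E'
import sys;from workcell import env;from h import *
from scipy.spatial.transform import Rotation as Ro
s=env.get_state();q=s["orientation"];R=Ro.from_quat([*q[1:],q[0]])
p=np.load("pose2.npy");y=p[2]+np.pi/2
T=Ro.from_matrix(np.array([[np.cos(y),np.sin(y),0],[np.sin(y),-np.cos(y),0],[0,0,-1]]))
t=b2w(p,[float(v) for v in sys.argv[1:4]])[0]
print("tcp",s["tcp_pos"].round(4),"shift",R.inv().apply(t-s["tcp_pos"]).round(4),"rot",(R.inv()*T).as_rotvec().round(4),s["joint_pos"].round(2))
E
python3 tgt.py -.235 0 .12
```

```text
tcp [0.488  0.1214 0.1205] shift [-0.0012 -0.0258  0.001 ] rot [-0.02    0.0008 -0.0026] [ 0.07  0.25 -0.37  0.95  0.02  1.6 ]
```

>>> carry_out([
  [-1,-0.001,-0.026,0,0,0,0],
  [-1,0,0,0,-0.02,0,0],
  [-1,0,0,0.03,0,0,0],
  [-1,0,0,0.033,0,0,0],
  [-1,0,0,0,0,0,0],
  [-1,0,0,0,0,0,0],
])

```text
clock: 9.82
tcp_pos: [0.4864, 0.1473, 0.0588]
orientation: [0.0, 1.0, 0.021, -0.0]
wrist_force: [-0.5, -0.9, -0.3]
finger_gap: -0.0001
```

```bash
python3 tgt.py -.075 0 .057; python3 -c "
from workcell import env;import cv2
cv2.imwrite('pics/s4.png',cv2.resize(env.read_camera('side')['color'][160:360,190:390],(600,600))[:,:,::-1])"
```

```text
tcp [0.4864 0.1473 0.0588] shift [-0.0006  0.1601  0.0019] rot [ 0.0003  0.0002 -0.0001] [ 0.14  0.33 -0.43  0.81 -0.    1.67]
```

View pics/s4.png

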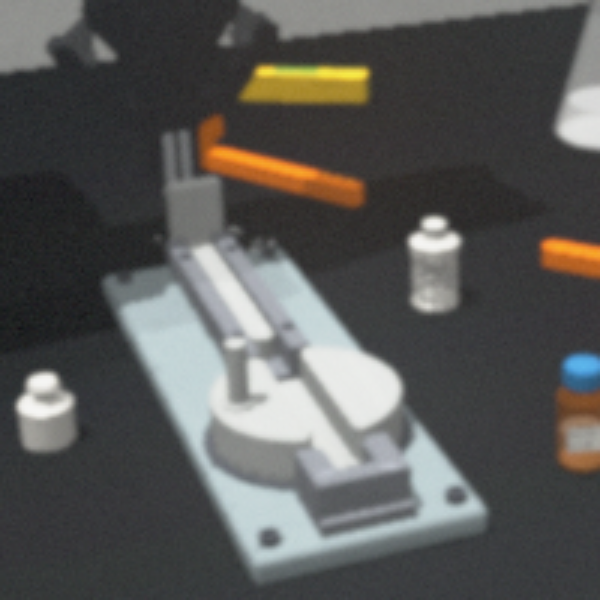

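The closed fingers stand behind the push plate, and the slot lines up with both keeper and guide. Pushing most of the way now.

>>> carry_out([
  [-1,0,0.01,0.001,0,0,0],
  [-1,0,0.01,0,0,0,0],
  [-1,0,0.007,0,0,0,0],
  [-1,0,0.007,0,0,0,0],
  [-1,0,0.008,0,0,0,0],
  [-1,0,0.008,0,0,0,0],
  [-1,0,0.008,0,0,0,0],
  [-1,0,0.008,0,0,0,0],
  [-1,0,0.008,0,0,0,0],
  [-1,0,0.006,0,0,0,0],
])

```text
clock: 11.12
tcp_pos: [0.4892, 0.0671, 0.057]
orientation: [-0.0, 1.0, 0.021, -0.0]
wrist_force: [0.2, 1.3, 1.4]
finger_gap: 0.0002
```

>>> carry_out([
  [-1,0,0.008,0,0,0,0],
  [-1,0,0.008,0,0,0,0],
  [-1,0,0.008,0,0,0,0],
  [-1,0,0.008,0,0,0,0],
  [-1,0,0.008,0,0,0,0],
  [-1,0,0.008,0,0,0,0],
  [-1,0,0.008,0,0,0,0],
  [-1,0,0.008,0,0,0,0],
  [-1,0,0.006,0,0,0,0],
])

```text
clock: 12.25
tcp_pos: [0.4921, -0.0029, 0.0569]
orientation: [0.0, 1.0, 0.021, -0.001]
wrist_force: [-0.5, 0.9, 0.0]
finger_gap: 0.0
```

>>> carry_out([
  [-1,0,0.003,0,0,0,0],
  [-1,0,0.002,0,0,0,0],
])

```text
clock: 12.5
tcp_pos: [0.4923, -0.0075, 0.0569]
orientation: [-0.0, 1.0, 0.021, -0.001]
wrist_force: [-1.7, 1.0, -0.7]
finger_gap: 0.0001
```

>>> carry_out([
  [-1,0,0.002,0,0,0,0],
  [-1,0,0.002,0,0,0,0],
  [-1,0,0,0,0,0,0],
])

```text
clock: 12.88
tcp_pos: [0.4927, -0.0115, 0.057]
orientation: [0.0, 1.0, 0.021, -0.0]
wrist_force: [-0.1, -0.2, 0.3]
finger_gap: 0.0002
```

>>> carry_out([
  [-1,0,0.002,0,0,0,0],
  [-1,0,0,0,0,0,0],
])

```text
clock: 13.12
tcp_pos: [0.4927, -0.0127, 0.0571]
orientation: [-0.001, 1.0, 0.021, -0.0]
wrist_force: [-0.1, 4.9, 0.5]
finger_gap: -0.0002
```

>>> carry_out([
  [-1,0,0.0015,0,0,0,0],
  [-1,0,0,0,0,0,0],
])

```text
clock: 13.38
tcp_pos: [0.4926, -0.0128, 0.0571]
orientation: [-0.002, 1.0, 0.022, -0.0]
wrist_force: [0.2, 9.6, 2.5]
finger_gap: 0.0002
```

The force climbs without motion at block x ≈ -0.075, exactly where the end wall should stop it. Backing off, rising and checking.

>>> carry_out([
  [-1,0,-0.005,0,0,0,0],
  [-1,0,-0.015,0,0,0,0],
  [-1,0,-0.01,-0.02,0,0,0],
  [-1,0,0,-0.05,0,0,0],
  [-1,0,0,-0.05,0,0,0],
  [-1,0,0,0,0,0,0],
  [-1,0,0,0,0,0,0],
])

```text
clock: 14.25
tcp_pos: [0.4914, 0.0155, 0.1767]
orientation: [0.0, 1.0, 0.021, -0.0]
wrist_force: [-0.8, 0.6, 0.2]
finger_gap: 0.0001
```

```bash
python3 -c "
from workcell import env;import cv2,numpy as np
a=cv2.resize(env.read_camera('side')['color'][200:360,190:350],(400,400),interpolation=2)
b=cv2.resize(env.read_camera('scene')['color'][228:358,276:406],(400,400),interpolation=2)
cv2.imwrite('pics/f5.png',np.hstack([a,b])[:,:,::-1]);print(env.get_state()['tcp_pos'],env.get_state()['clock'])"
```

```text
[0.49051713 0.01544575 0.17560363] 14.35
```

View pics/f5.png

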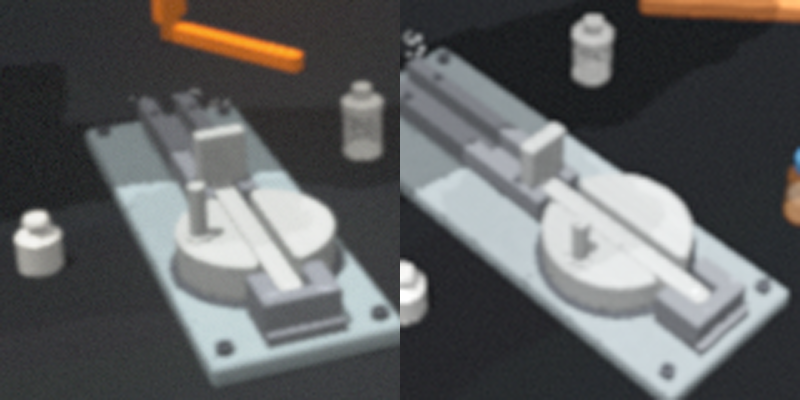

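Both views show the bar lying flat through the slot with its nose in the keeper. The bystanders are in place and the gripper is clear.

```bash
python3 -c "
from workcell import env
env.hand_in();print(env.get_state()['clock'])"
```

```text
the job is handed in; nothing more can be done
the job is handed in; nothing more can be done
```

The bar is pushed home through the slot and the job is handed in, at about 14 s of the 48 s allowed. The interface gives no verdict.

- **Disc:** I gripped the pin and turned the disc from about 0.9 rad to 0. After a 1 mm correction, the slot measured within about 0.002 rad of the block's direction on its longest edge line. A shorter line read 0.014 rad off. The bar's nose was still inside the guide then.
- **Bar:** I pushed it about 127 mm by its plate with the fingers closed, at around 1 N. At the end the force rose from 5 to 10 N with no further movement, at the position expected for the end wall.
- **Last checks:** The final pictures show the bar lying flat through the slot with its nose in the keeper. The mesh basket and weight stand in place and the gripper is clear. The vial is only partly in that last view, but nothing went near it. I did not measure the final gap to the end wall from the pictures.
- **What went wrong or disagreed:** Joint 6 reached its limit on the way to the plate, so I turned the tool back a quarter turn and pushed with its other face. The scene and side cameras disagreed with each other by several millimetres, up to about 13 mm on the pin top. I settled this with the wrist camera and by contact.

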